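Stack the electrode discs and open the cell of unknown thread

ROBOT

A 6-joint arm with a two-finger parallel gripper is mounted at the origin on the work surface. World frame = base frame: x ahead of the robot, y to its left, z up, the work surface at z = 0. Lengths are in m, angles in rad, forces in N, time in s.
With the tool pointing down it reaches from about 0.25 to 0.775 m from the base axis. Payload 4 kg.
Tool frame: the origin (TCP) lies between the finger pads; the fingertips stand 14 mm ahead of it and the grasp point (between the pads) lies 5 mm behind it (tip_reach is the distance from the TCP to the fingertips, in m); z points along the fingers, y is the line along which they close (so a half turn about z gives the same grasp; the last joint's range is limited). The gripper opens to 94 mm and grips with 3 to 60 N. Pads are 16 mm wide; open, the fingers measure 119 mm over their backs; the gripper's body (75 mm by 177 mm) begins 78 mm behind the grasp point.
Start: joints at [1.223, 0.087, 1.371, -0, 1.684, -0.103], TCP at [0.133, 0.534, 0.22] pointing down, gripper open.
Joint ranges: [-3.1, 3.1], [-0.76, 2.03], [0.27, 2.55], [-1.08, 4.22], [0.17, 2.65], [-2.57, 2.57]. Speed limits (rad/s): [2.79, 2.79, 3.14, 3.14, 3.14, 3.14].

INTERFACE

Orientations are given as [roll, pitch, yaw] about the fixed x, y, z axes, in that order (R = Rz(yaw) Ry(pitch) Rx(roll)).
In Python, from bench import * gives the robot as it stands. The module is installed in compiled form; this text tells all that it offers.
- The arm moves only by the tool servo_tool, never from a script. Its argument "targets" is a list of rows, each a list of 4 numbers: the shift along the tool's x, y, z in cm, then the turn about the tool's z in degrees. A call has 1 to 8 rows; each row is the pose to reach, as a shift and turn from the pose commanded when the call began, along the tool's axes at that moment; what a row does not reach only later rows make up. A row lasts 1/8 s, in which the tool goes at most 62.5 mm and 10.7 degrees, less where a joint would pass 70% of its speed; a pose out of reach is approached as far as the arm can. A call with a gripper value outside its range is refused whole. "claw" is the closure in counts, from 0 (fully open) to 255 (shut), set as the call begins (left out, the last holds). The fingers move at their own pace and stop on an object; the grip force is fixed at half the most. Time passes only in rows, so rows that repeat a pose let the fingers close. It gives the time, the measured TCP pose, the force, the opening and the grip force at its end, in the units of the state.
- get_obs(): the state, without advancing time (a new reading comes with each control period).
- snapshot(name): name is "scene" or "top" or "wrist"; returns the picture (400x640x3 uint8, blue, green, red); there is no depth.
- camera_model(name): a dict with "camera_matrix" (3x3 intrinsics, pixels), "camera_from_world" (4x4, takes a point from world to camera coordinates). Camera axes: x right, y up, looking along -z (the intrinsics and any distortion apply to the point x, -y, -z); pixel columns grow to the right and rows downward; lengths in m; the calibration is good to about 2 mm. A picture is of the moment at which its call begins: read the wrist's pose just before it. camera_model takes no time and is no camera call; for the wrist camera it gives the pose at the moment of the call.
- close_job(): hands the job in; it is judged then, once.
The state is a dict: "time": time; "joint_positions": joint angles; "qvel": joint speeds; "joint_torque": joint torques, N m; "tool_pos": TCP position; "ee_rot": TCP orientation; "wrist_force": force on the tool from outside, world axes, zero at the start; "wrist_torque": the same for the moment, N m; "width": finger opening in m; "finger_force": force on a finger pad.
Only numpy, scipy, OpenCV 4.12 (cv2) and the standard library are available. Lean on these libraries where they do the work, as an engineer would, in place of code of your own. Each camera call takes 0.05 s, during which the arm holds its last target. There are 200 camera calls.

TASK

Get the next electrochemistry run ready: set the black disc down in the middle of the round metal plate, then the yellow disc centred on top of it (set down, not dropped), and let go of both. Then open the cell with the blue cap: nobody knows whether its thread is right- or left-handed, so try loosening the cap gently both ways, turn it the way it gives, and lift it straight off. Finish while holding the blue cap in the gripper, upright and still, about 10 cm higher than it sat; leave the red-capped cell and the other things on the bench alone.

Things in the scene. Friction and masses are not known exactly. Their poses are not given: they have to be found in the camera images.
- black_disc_center (a point): centre (half-way up) of the loose black disc, 44 mm diameter, 10 mm thick, 40 g, lying flat on the bench; z axis up
- yellow_disc_center (a point): centre (half-way up) of the loose yellow disc, 44 mm diameter, 10 mm thick, 40 g, lying flat on the bench; z axis up
- plate_top (a point): centre of the upper face of the round aluminium plate with a copper-coloured spot in its middle, 90 mm diameter, 12 mm high, fixed to the bench
- blue_cap_wing (a point): centre of the upright wing on the blue cap: 46 mm long along this point's x axis, 14 mm thick along y, 34 mm high along z (17 mm above and below this point); grip it across its thickness from above. Below the wing is the round cap, 54 mm diameter, 22.5 mm high. It turns about the vertical line through this point, with about 2 mm of play on its neck
- blue_cell_lid (a point): centre of the upper face of the white lid of the glass cell with the blue band, 97 mm above the bench; lid 100 mm diameter, cell fixed to the bench. The blue cap sits on a neck in the middle of this lid (wing centre 41 mm above this point), its screw heads by the rim stand 6 mm up
- red_cap_wing (a point): centre of the wing on the red cap of the other, otherwise identical cell (cap sizes as the blue one); to be left alone. The two cells may stand in either order
- red_cell_lid (a point): centre of the upper face of the white lid of the glass cell with the red band, 97 mm above the bench; fixed
- blue_cap: the blue-painted steel cap (about 300 g), origin at the centre of its underside, 39.5 mm below the wing centre. Its quick thread is right- or left-handed, differing from run to run, unseen. Turned the wrong way it jams hard within 25 degrees; the loosening way it turns easily and, at 60 degrees from its start (5 either way), lifts straight up. It does not rise while turning; it is clear of the neck 20 mm up
- black_disc: the black disc, origin at the centre of its underside
- yellow_disc: the yellow disc, origin at the centre of its underside
- beaker_mid (a point): centre of a loose glass beaker, 76 mm diameter, 95 mm high; leave alone
- jar_mid (a point): centre of a loose amber jar, 60 mm diameter, 90 mm high; leave alone
- bung_mid (a point): centre of a loose black rubber bung, 36 mm diameter, 30 mm high; leave alone
- screwdriver_mid (a point): middle of a loose screwdriver, 180 mm long, lying on the bench; leave alone
Not all that is in view belongs to the job. What is meant by the black_disc is not white, and is the smaller of those in its own colour.

How it is judged:
On the way, in this order (a step that is already met when the one before it is completed fails the run):
1. the black disc lies flat in the middle of the plate, let go (horizontal distance between black_disc_center and plate_top below 0.01 m and height (world z) of black_disc_center between 0.014 and 0.02 m and angle between black_disc_center's own z axis and vertical below 0.1 rad and contact force between the fingers and black_disc below 0.1 N), for 0.2 s.
2. the yellow disc lies flat and centred on the black one, both let go (all of step 1 and horizontal distance between yellow_disc_center and plate_top below 0.01 m and height (world z) of yellow_disc_center between 0.024 and 0.03 m and angle between yellow_disc_center's own z axis and vertical below 0.1 rad and horizontal distance between yellow_disc_center and black_disc_center below 0.009 m and contact force between the fingers and yellow_disc below 0.1 N), for 0.2 s.
3. the blue cap is off its neck, held by the fingers (height (world z) of blue_cap_wing above 0.165 m and contact force between the fingers and blue_cap above 1 N), for 0.2 s.
At the end, for the whole second after the job is handed in: Fingers hold the blue cap still and upright (0.25 rad), wing centre over 210 mm above the bench (72 mm higher than it sat), no other cap touching it; black disc flat on the plate, yellow flat on it, both within 10 mm of its centre and 9 mm of each other, both let go (all of step 2 and height (world z) of blue_cap_wing above 0.21 m and angle between blue_cap_wing's own z axis and vertical below 0.25 rad and linear speed of blue_cap below 0.03 m/s and contact force between the fingers and blue_cap above 1 N and contact force between red_cap and blue_cap below 0.1 N); the arm keeps its last pose, push and grip.
It fails at once if the red cap is shifted by more than 12 mm (distance of red_cap_wing from where it was at the start of the episode above 0.012 m).
It fails at once if the beaker, jar, bung or screwdriver is shifted by more than 30 mm (distance of any of beaker_mid, jar_mid, bung_mid, screwdriver_mid from where it was at the start of the episode above 0.03 m).
It fails at once if the black disc falls freely from more than about 30 mm instead of being set down (linear speed of black_disc above 0.75 m/s and contact force between the fingers and black_disc below 0.01 N).
It fails at once if the yellow disc falls freely from more than about 30 mm instead of being set down (linear speed of yellow_disc above 0.75 m/s and contact force between the fingers and yellow_disc below 0.01 N).
It also fails if it takes over 61 s, if anything falls off the work surface, if the arm or the gripper's body presses on something with over 40 N, if the wrist force passes 120 N, or if a joint passes its speed limit or range.

## Working session

There is one attempt and no reset: what is moved stays moved. The work goes in short steps, Python scripts to look and compute and a tool call to move; the robot and the scene stay as the last step left them, time stands still between calls to the robot, and variables do not carry over. Pictures are saved under pics/ and viewed, at most 10 in all, crops included, and the job is handed in when it is done.

Besides the shell and the picture viewer there is one more tool, called after ">>>" as a command line: name --pt "numbers of a row" for each row, then --argument value for the rest. servo_tool: Moves the arm, as the interface text tells. Its arguments: {"type":"object","properties":{"targets":{"type":"array"},"claw":{"type":"number"}},"required":["targets"]}

```bash
mkdir -p pics; python3 - <<'E'
from bench import *
import cv2,numpy as np
for n in("top","scene"):
    cv2.imwrite(f"pics/{n}0.png",snapshot(n)); c=camera_model(n); print(n,{k:np.round(v,4).tolist() if hasattr(v,'__len__') else v for k,v in c.items()})
o=get_obs(); print(o)
E
```

```text
top {'camera_matrix': [[468.4118, 0.0, 318.4295], [0.0, 468.4118, 205.549], [0.0, 0.0, 1.0]], 'camera_from_world': [[0.0209, -0.9997, 0.013, -0.0533], [0.9972, 0.0218, 0.0714, -0.5955], [-0.0716, 0.0114, 0.9974, -1.4982], [0.0, 0.0, 0.0, 1.0]]}
scene {'camera_matrix': [[388.8661, 0.0, 320.0431], [0.0, 388.8661, 195.9235], [0.0, 0.0, 1.0]], 'camera_from_world': [[-0.3732, 0.9277, -0.0036, 0.2485], [-0.7804, -0.3118, 0.542, 0.3832], [0.5018, 0.2051, 0.8403, -1.3604], [0.0, 0.0, 0.0, 1.0]]}
{'time': 0.1, 'joint_positions': array([ 1.22289622e+00,  8.78804243e-02,  1.37206822e+00, -2.91304893e-05,
        1.68360137e+00, -1.03119083e-01]), 'qvel': array([-0.00013252, -0.00258702, -0.00435306,  0.00192222,  0.00185171,
        0.00237603]), 'joint_torque': array([ 2.09780068e-03, -3.41252840e+01, -3.03302121e+01,  7.19260192e-02,
        3.03974818e-02, -1.02404899e-04]), 'tool_pos': array([0.13315641, 0.53316604, 0.21843927]), 'ee_rot': array([-3.13964271e+00, -1.72685712e-04,  2.89680821e+00]), 'wrist_force': array([-0.30097328,  0.00450632,  0.41274399]), 'wrist_torque': array([ 0.04264252,  0.0177465 , -0.00966277]), 'finger_force': 0.0, 'width': 0.09415278677734365}
```

View pics/top0.png

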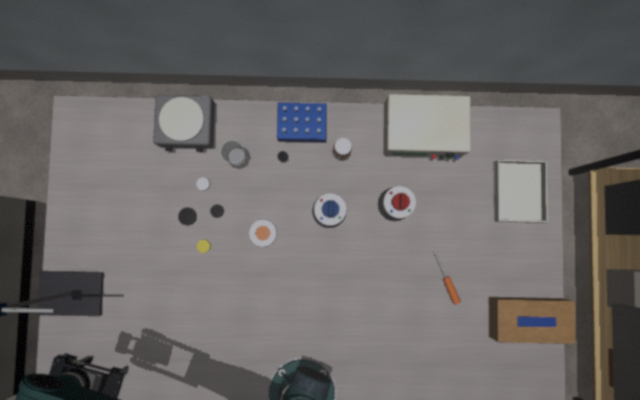

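View pics/scene0.png

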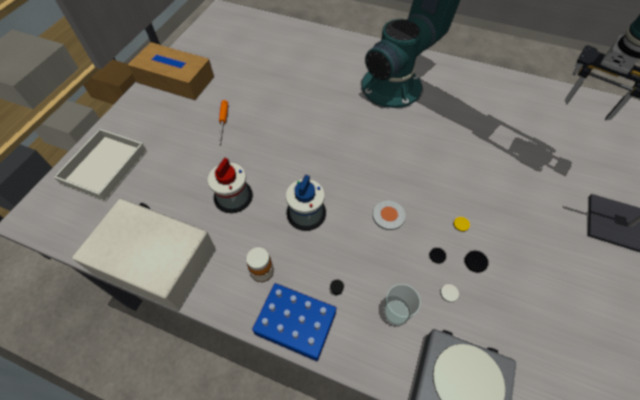

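Top view: three black round things: (187,216) a large disc, (217,211) a smaller one, and (283,156) the bung, which looks tall in the scene view. The disc that fits is (217,211), the smaller of the two black discs. White (203,184) is ruled out. Yellow is at (203,246), the plate at (262,233), the blue cell at (330,210) and the red cell at (399,203). I'll confirm in a crop and measure.

```bash
cat > h.py <<'E'
import cv2,numpy as np
from bench import *
def ray(n,uv,z,cm=None):
    c=cm or camera_model(n);K=np.array(c["camera_matrix"]);T=np.array(c["camera_from_world"])
    d=np.linalg.inv(K)@[uv[0],uv[1],1];d=T[:3,:3].T@[d[0],-d[1],-d[2]];o=-T[:3,:3].T@T[:3,3]
    return (o+d*(z-o[2])/d[2])[:2]
def cents(m,lo=30):
    n,l,s,c=cv2.connectedComponentsWithStats(m.astype(np.uint8))
    return [(c[i].round(2),s[i,4],s[i,2:4]) for i in range(1,n) if s[i,4]>=lo]
E
python3 - <<'E'
from h import *
t=cv2.imread("pics/top0.png");s=cv2.imread("pics/scene0.png")
a=cv2.resize(t[140:260,170:430],None,fx=3,fy=3,interpolation=cv2.INTER_CUBIC)
b=cv2.resize(s[150:300,200:500],None,fx=2.6,fy=2.6,interpolation=cv2.INTER_CUBIC)[:,:780]
cv2.imwrite("pics/crop_top.png",a)
cv2.imwrite("pics/crop_sc.png",b)
for n,im,box in(("top",t,(140,260,170,430)),("scene",s,(150,300,180,500))):
    h=cv2.cvtColor(im,cv2.COLOR_BGR2HSV).astype(int);H,S,V=h[...,0],h[...,1],h[...,2]
    M=np.zeros(H.shape,bool);M[box[0]:box[1],box[2]:box[3]]=1
    for k,m,z in(("black",V<40,.01),("yellow",(S>130)&(H>18)&(H<35)&(V>90),.01),("copper",(S>90)&(H>4)&(H<17),.012),("blue",(S>120)&(H>100)&(H<125),.119)):
        for c in cents(m&M,25): print(n,k,c,ray(n,c[0],z).round(4))
E
```

```text
top yellow (array([202.91, 245.72]), np.int32(86), array([11, 10], dtype=int32)) [0.4587 0.3307]
top copper (array([262.2 , 232.58]), np.int32(127), array([13, 12], dtype=int32)) [0.5052 0.14  ]
top blue (array([325.74, 208.36]), np.int32(39), array([ 4, 12], dtype=int32)) [ 0.5814 -0.0618]
top blue (array([332.59, 208.03]), np.int32(66), array([ 9, 13], dtype=int32)) [ 0.5829 -0.0826]
scene black (array([235.45, 202.7 ]), np.int32(211), array([37, 27], dtype=int32)) [ 0.6303 -0.2702]
scene black (array([305.79, 221.  ]), np.int32(218), array([38, 24], dtype=int32)) [ 0.611  -0.0639]
scene black (array([437.18, 255.27]), np.int32(169), array([15, 14], dtype=int32)) [0.5781 0.2902]
scene black (array([475.75, 261.2 ]), np.int32(352), array([22, 21], dtype=int32)) [0.5577 0.3851]
scene black (array([336.42, 286.98]), np.int32(125), array([12, 14], dtype=int32)) [0.7538 0.0789]
scene yellow (array([461.36, 223.59]), np.int32(183), array([16, 14], dtype=int32)) [0.462  0.3302]
scene copper (array([388.78, 213.56]), np.int32(191), array([17, 14], dtype=int32)) [0.5058 0.1391]
scene copper (array([261.15, 269.86]), np.int32(137), array([24, 16], dtype=int32)) [ 0.7833 -0.1128]
scene blue (array([304.44, 190.05]), np.int32(332), array([19, 26], dtype=int32)) [ 0.5845 -0.0748]
scene blue (array([285.89, 293.81]), np.int32(372), array([49, 16], dtype=int32)) [ 0.8462 -0.0063]
```

View pics/crop_top.png

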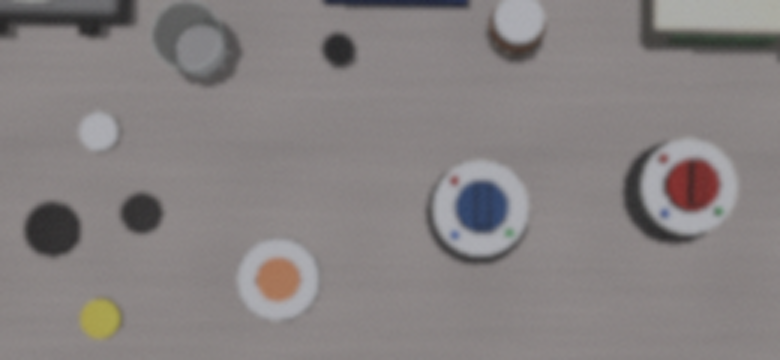

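View pics/crop_sc.png

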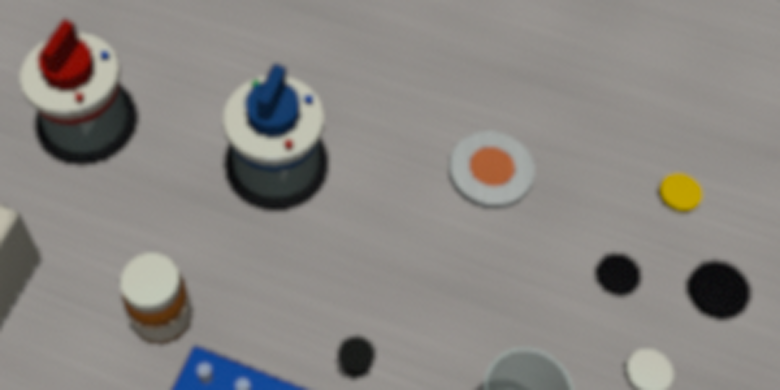

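The crop confirms it: the black disc to use is at crop (141,213), the smaller of the two and as flat as its neighbour. The large one is at (52,229) and the tall bung at (338,50). I'll move above it.

>>> servo_tool --pt "-6 -1.6 0 9.5" --pt "-12 -3.2 0 19" --pt "-18 -4.8 0 28.5" --pt "-25 -6.4 0 38" --pt "-31 -8 0 47.5" --pt "-37 -9.6 0 57" --pt "-43 -11.2 0 66.5" --pt "-49 -12.8 0 76"

```text
time: 1.1
tool_pos: [0.5723, 0.2932, 0.2189]
ee_rot: [-3.141, -0.0, 1.565]
wrist_force: [1.2, 0.7, -0.0]
width: 0.094
finger_force: 0.0
```

>>> servo_tool --pt "0 0 0 0" --pt "0 0 0 0"

```text
time: 1.35
tool_pos: [0.5705, 0.2944, 0.2187]
ee_rot: [-3.14, -0.0, 1.571]
wrist_force: [-0.4, 0.1, 0.6]
width: 0.0938
finger_force: 0.0
```

```bash
cat >> h.py <<'E'
def go(x,y,z,yaw=None):
    "shift (cm, tool axes) and turn (deg) from the measured pose to the target"
    o=get_obs();p=o["tool_pos"];w=o["ee_rot"][2]
    d=np.array([x,y])-p[:2];c,s=np.cos(w),np.sin(w)
    t=0 if yaw is None else np.degrees((w-yaw+np.pi/2)%np.pi-np.pi/2)
    print("go",np.round([100*(c*d[0]+s*d[1]),100*(s*d[0]-c*d[1]),100*(p[2]-z),t],2))
def pose():
    o=get_obs();print(round(o["time"],2),o["tool_pos"].round(4),o["ee_rot"].round(4),"q6",o["joint_positions"][5].round(3),"w",round(o["width"],4),"F",round(o["finger_force"],2),o["wrist_force"].round(1),o["wrist_torque"].round(2))
E
python3 - <<'E'
from h import *
pose(); c=camera_model("wrist"); im=snapshot("wrist"); cv2.imwrite("pics/w1.png",im)
import pickle; pickle.dump(c,open("w1.pkl","wb"))
T=np.array(c["camera_from_world"]); print("cam at",(-T[:3,:3].T@T[:3,3]).round(3),T.round(3).tolist(),np.array(c["camera_matrix"]).round(1).tolist())
print(ray("scene",(437.18,255.27),.005),ray("top",(217.1,211),.01))
E
```

```text
1.35 [0.5705 0.2944 0.2187] [-3.1396 -0.      1.5709] q6 0.388 w 0.0938 F 0.0 [-0.4  0.1  0.6] [-0.08  0.07  0.02]
cam at [0.571 0.366 0.383] [[1.0, -0.001, -0.002, -0.57], [0.0, 0.969, -0.246, -0.26], [0.002, 0.246, 0.969, -0.462], [0.0, 0.0, 0.0, 1.0]] [[276.2, 0.0, 320.7], [0.0, 276.2, 199.3], [0.0, 0.0, 1.0]]
[0.57538873 0.29082616] [0.57229568 0.28895432]
```

View pics/w1.png

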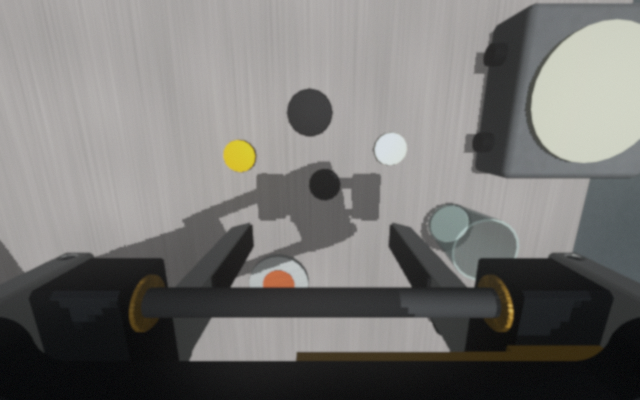

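Wrist view: small black disc at (324,184), big black at (310,112), yellow at (240,156), white at (391,149), plate partly hidden near (279,280).

```bash
python3 - <<'E'
from h import *
import pickle
c=pickle.load(open("w1.pkl","rb"));im=cv2.imread("pics/w1.png")
h=cv2.cvtColor(im,cv2.COLOR_BGR2HSV).astype(int);H,S,V=h[...,0],h[...,1],h[...,2]
y=cents((S>130)&(H>18)&(H<35)&(V>90),50);print(y)
for k in y: print("yellow",ray("w",k[0],.0075,c))
g=V[160:210,300:350]
for th in(38,45,52): 
  for k in cents(g<th,100): print(th,k,"black",ray("w",k[0]+[300,160],.0075,c))
for n,uv in(("top",(202.91,245.72)),("scene",(461.36,223.59))): print(n,"yel",ray(n,uv,.0085))
go(.575,.290,.08)
E
```

```text
[(array([239.16, 155.49]), np.int32(795), array([32, 32], dtype=int32)), (array([508.41, 307.52]), np.int32(229), array([14, 47], dtype=int32))]
yellow [0.4605051  0.33130983]
yellow [0.86195865 0.09672712]
45 (array([23.98, 24.55]), np.int32(619), array([29, 29], dtype=int32)) black [0.57495527 0.29137552]
52 (array([24.  , 24.35]), np.int32(675), array([30, 30], dtype=int32)) black [0.57498235 0.29165702]
top yel [0.45867137 0.33103869]
scene yel [0.46096974 0.33050907]
go [-0.51  0.5  13.92  0.  ]
```

>>> servo_tool --pt "-0.2 0.25 5 0" --pt "-0.36 0.45 10 0" --pt "-0.36 0.45 14.5 0" --pt "-0.36 0.45 17.5 0" --pt "-0.36 0.45 19.3 0" --pt "-0.36 0.45 20.2 0" --pt "-0.36 0.45 20.2 0"

```text
time: 2.28
tool_pos: [0.5754, 0.2913, 0.0181]
ee_rot: [3.141, -0.0, 1.571]
wrist_force: [0.2, 0.2, 0.3]
width: 0.0941
finger_force: 0.0
```

>>> servo_tool --pt "0 0 0 0" --pt "0 0 0 0" --pt "0 0 0 0" --pt "0 0 0 0" --pt "0 0 0 0" --claw 255

```text
time: 2.9
tool_pos: [0.5755, 0.2908, 0.0175]
ee_rot: [3.142, -0.0, 1.57]
wrist_force: [-0.5, -0.3, -0.1]
width: 0.0477
finger_force: 0.0
```

```bash
python3 - <<'E'
from h import *
pose()
E
```

```text
2.9 [0.5755 0.2908 0.0175] [ 3.1416e+00 -1.0000e-04  1.5703e+00] q6 0.38 w 0.0477 F 0.0 [-0.5 -0.3 -0.1] [-0.08  0.12  0.  ]
```

>>> servo_tool --pt "0 0 0 0" --pt "0 0 0 0" --pt "0 0 0 0"

```text
time: 3.28
tool_pos: [0.5754, 0.2908, 0.0175]
ee_rot: [-3.142, 0.0, 1.57]
wrist_force: [0.6, -0.4, -0.4]
width: 0.0428
finger_force: 30.0
```

>>> servo_tool --pt "0 0 -1.5 0" --pt "0 0 -4 0" --pt "0 0 -6 0" --pt "0 0 -7 0" --pt "0 0 -7 0"

```text
time: 3.9
tool_pos: [0.576, 0.2911, 0.0888]
ee_rot: [3.139, -0.001, 1.57]
wrist_force: [0.2, 0.5, -1.4]
width: 0.043
finger_force: 30.0
```

```bash
python3 - <<'E'
from h import *
pose(); go(.5055,.1395,.07); go(.5055,.1395,.03,1.5708)
c=camera_model("wrist"); im=snapshot("wrist"); cv2.imwrite("pics/w2.png",im)
h=cv2.cvtColor(im,cv2.COLOR_BGR2HSV).astype(int);H,S,V=h[...,0],h[...,1],h[...,2]
for k in cents((S>110)&(H>2)&(H<17)&(V>80),60): print("copper",k,ray("w",k[0],.012,c))
E
```

```text
3.9 [0.576  0.2911 0.0888] [ 3.1395e+00 -9.0000e-04  1.5703e+00] q6 0.38 w 0.043 F 30.0 [ 0.2  0.5 -1.4] [-0.09  0.09 -0.01]
go [-15.16  -7.05   1.88   0.  ]
go [-15.16  -7.05   5.88  -0.03]
copper (array([267.48, 344.82]), np.int32(231), array([17, 19], dtype=int32)) [0.52116749 0.14542846]
```

View pics/w2.png

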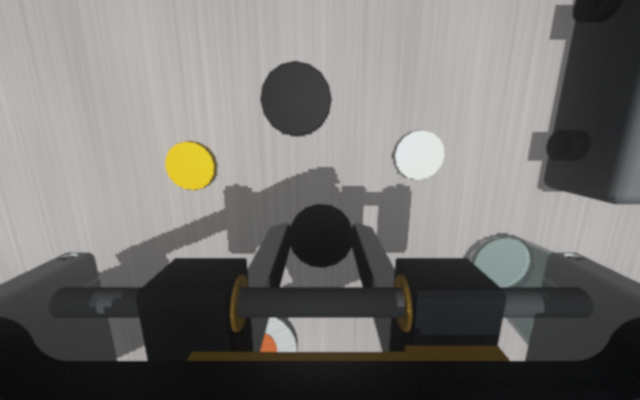

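The disc is held squarely at (321,236). I'll carry it to the plate.

>>> servo_tool --pt "-3 -1.4 0 0" --pt "-7 -3.3 0 0" --pt "-11.5 -5.3 0 0" --pt "-14.2 -6.6 0 0" --pt "-15.2 -7.05 0 0" --pt "-15.2 -7.05 0 0" --pt "-15.2 -7.05 0 0"

```text
time: 4.82
tool_pos: [0.5053, 0.1397, 0.0873]
ee_rot: [3.142, -0.001, 1.571]
wrist_force: [0.6, -0.9, -0.2]
width: 0.0431
finger_force: 30.0
```

```bash
python3 - <<'E'
from h import *
pose(); go(.5055,.1395,.03,1.5708)
E
```

```text
4.83 [0.5053 0.1397 0.0873] [ 3.1416e+00 -6.0000e-04  1.5711e+00] q6 0.161 w 0.0431 F 30.0 [ 0.6 -0.9 -0.2] [-0.09  0.14  0.02]
go [-0.02  0.02  5.73  0.02]
```

>>> servo_tool --pt "0 0 1.5 0" --pt "0 0 3 0" --pt "0 0 4.3 0" --pt "0 0 5.1 0" --pt "0 0 5.5 0" --pt "0 0 5.7 0" --pt "0 0 5.7 0" --pt "0 0 5.7 0"

```text
time: 5.82
tool_pos: [0.5053, 0.1389, 0.031]
ee_rot: [3.141, -0.0, 1.57]
wrist_force: [-0.7, 0.2, -0.7]
width: 0.0429
finger_force: 30.0
```

>>> servo_tool --pt "0 0 0 0" --pt "0 0 0 0" --pt "0 0 0 0" --pt "0 0 0 0" --pt "0 0 0 0" --pt "0 0 0 0" --claw 0

```text
time: 6.58
tool_pos: [0.5049, 0.1388, 0.0305]
ee_rot: [3.142, -0.0, 1.57]
wrist_force: [-0.1, -0.0, -0.5]
width: 0.0936
finger_force: 0.0
```

```bash
python3 - <<'E'
from h import *
pose(); go(.4605,.331,.12,1.5708)
E
```

```text
6.58 [0.5049 0.1388 0.0305] [ 3.1416e+00 -1.0000e-04  1.5704e+00] q6 0.16 w 0.0936 F 0.0 [-0.1 -0.  -0.5] [-0.08  0.04  0.01]
go [19.21 -4.45 -8.95 -0.02]
```

>>> servo_tool --pt "0 0 -2 0" --pt "0 0 -5 0" --pt "2.5 -0.6 -8 0" --pt "7 -1.6 -9 0" --pt "12.5 -2.9 -9 0" --pt "16.8 -3.9 -9 0" --pt "19.2 -4.45 -9 0" --pt "19.2 -4.45 -9 0"

```text
time: 7.58
tool_pos: [0.4598, 0.3321, 0.1203]
ee_rot: [-3.141, 0.0, 1.573]
wrist_force: [0.6, 0.4, -0.4]
width: 0.094
finger_force: 0.0
```

>>> servo_tool --pt "0 0 0 0"

```text
time: 7.7
tool_pos: [0.4606, 0.33, 0.1203]
ee_rot: [-3.141, 0.001, 1.57]
wrist_force: [-0.4, 0.1, 0.5]
width: 0.0937
finger_force: 0.0
```

```bash
python3 - <<'E'
from h import *
pose(); c=camera_model("wrist"); im=snapshot("wrist"); cv2.imwrite("pics/w3.png",im)
h=cv2.cvtColor(im,cv2.COLOR_BGR2HSV).astype(int);H,S,V=h[...,0],h[...,1],h[...,2]
for k in cents((S>130)&(H>18)&(H<35)&(V>90),100): print("yellow",k,ray("w",k[0],.0075,c))
t=snapshot("top"); cv2.imwrite("pics/top1.png",cv2.resize(t[180:280,180:350],None,fx=4,fy=4,interpolation=cv2.INTER_CUBIC))
go(.4605,.331,.0175,1.5708)
E
```

```text
7.7 [0.4606 0.33   0.1203] [-3.1415e+00  8.0000e-04  1.5699e+00] q6 0.523 w 0.0937 F 0.0 [-0.4  0.1  0.5] [-0.08  0.05  0.03]
yellow (array([319.77, 198.67]), np.int32(1300), array([41, 41], dtype=int32)) [0.46011215 0.33146081]
yellow (array([508.2 , 307.19]), np.int32(147), array([11, 40], dtype=int32)) [0.67623215 0.20252409]
go [ 0.13 -0.04 10.3  -0.11]
```

View pics/top1.png

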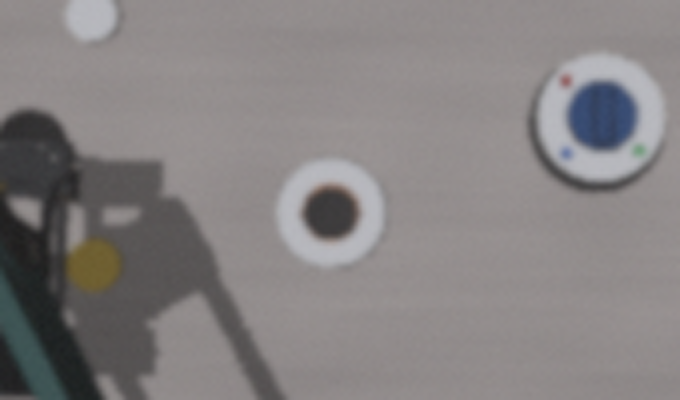

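The black disc sits centred on the plate, with an even copper rim around (331,212). Next is the yellow.

>>> servo_tool --pt "0.1 0 4 0" --pt "0.15 0 7.5 0" --pt "0.15 0 9.4 0" --pt "0.15 0 10.25 0" --pt "0.15 0 10.25 0"

```text
time: 8.43
tool_pos: [0.4609, 0.3322, 0.0183]
ee_rot: [3.141, -0.0, 1.57]
wrist_force: [0.5, 0.0, 0.6]
width: 0.0941
finger_force: 0.0
```

>>> servo_tool --pt "0 0 0 0" --pt "0 0 0 0" --pt "0 0 0 0" --pt "0 0 0 0" --pt "0 0 0 0" --pt "0 0 0 0" --pt "0 0 0 0" --pt "0 0 0 0" --claw 255

```text
time: 9.43
tool_pos: [0.4604, 0.3324, 0.018]
ee_rot: [-3.142, -0.0, 1.57]
wrist_force: [-0.8, -0.0, 0.3]
width: 0.0429
finger_force: 30.0
```

>>> servo_tool --pt "0 0 -1.5 0" --pt "0 0 -4 0" --pt "0 0 -6 0" --pt "0 0 -7 0" --pt "0 0 -7 0"

```text
time: 10.05
tool_pos: [0.461, 0.3327, 0.0892]
ee_rot: [3.14, -0.001, 1.57]
wrist_force: [0.1, -0.4, -0.9]
width: 0.043
finger_force: 30.0
```

```bash
python3 - <<'E'
from h import *
pose(); go(.5052,.1388,.09,1.5708)
E
```

```text
10.05 [0.461  0.3327 0.0892] [ 3.1396e+00 -1.2000e-03  1.5704e+00] q6 0.526 w 0.043 F 30.0 [ 0.1 -0.4 -0.9] [-0.05  0.06  0.03]
go [-19.39   4.42  -0.08  -0.02]
```

>>> servo_tool --pt "-3 0.7 0 0" --pt "-8 1.8 0 0" --pt "-13 3 0 0" --pt "-17 3.9 0 0" --pt "-19 4.35 0 0" --pt "-19.25 4.42 0 0" --pt "-19.25 4.42 0 0" --pt "-19.25 4.42 0 0"

```text
time: 11.05
tool_pos: [0.5042, 0.1408, 0.0877]
ee_rot: [-3.141, -0.0, 1.572]
wrist_force: [-1.4, -0.6, -0.3]
width: 0.0428
finger_force: 30.0
```

```bash
python3 - <<'E'
from h import *
pose(); go(.5052,.1400,.0405,1.5708)
E
```

```text
11.05 [0.5042 0.1408 0.0877] [-3.1409e+00 -3.0000e-04  1.5717e+00] q6 0.163 w 0.0428 F 30.0 [-1.4 -0.6 -0.3] [-0.04  0.04  0.02]
go [-0.08  0.1   4.72  0.05]
```

>>> servo_tool --pt "0 0.1 1.5 0" --pt "0 0.1 2.8 0" --pt "0 0.1 3.8 0" --pt "0 0.1 4.3 0" --pt "0 0.1 4.6 0" --pt "0 0.1 4.7 0" --pt "0 0.1 4.7 0" --pt "0 0.1 4.7 0"

```text
time: 12.05
tool_pos: [0.5059, 0.1399, 0.0414]
ee_rot: [3.141, -0.0, 1.57]
wrist_force: [-0.9, 1.1, 0.2]
width: 0.0429
finger_force: 30.0
```

>>> servo_tool --pt "0 0 0 0" --pt "0 0 0 0" --pt "0 0 0 0" --pt "0 0 0 0" --pt "0 0 0 0" --pt "0 0 0 0" --claw 0

```text
time: 12.8
tool_pos: [0.5056, 0.1398, 0.041]
ee_rot: [-3.142, -0.0, 1.57]
wrist_force: [-0.2, -0.3, -0.3]
width: 0.0935
finger_force: 0.0
```

>>> servo_tool --pt "0 0 -3 0" --pt "0 0 -7 0" --pt "0 0 -12 0" --pt "0 0 -17 0" --pt "0 0 -21 0" --pt "0 0 -22 0" --pt "0 0 -22 0"

```text
time: 13.68
tool_pos: [0.5055, 0.1398, 0.2604]
ee_rot: [-3.141, -0.0, 1.57]
wrist_force: [-0.1, -0.1, -1.0]
width: 0.094
finger_force: 0.0
```

```bash
python3 - <<'E'
from h import *
pose(); go(.584,-.075,.26,0); go(.584,-.075,.26,3.1416)
E
```

```text
13.68 [0.5055 0.1398 0.2604] [-3.1413 -0.      1.5703] q6 0.162 w 0.094 F 0.0 [-0.1 -0.1 -1. ] [-0.08  0.07 -0.04]
go [-2.148e+01  7.860e+00  4.000e-02  8.997e+01]
go [-2.148e+01  7.860e+00  4.000e-02  8.997e+01]
```

>>> servo_tool --pt "-3 1 0 10" --pt "-6 2.1 0 20" --pt "-9 3.2 0 30" --pt "-12 4.3 0 40" --pt "-15 5.4 0 50" --pt "-18 6.5 0 60" --pt "-20.5 7.5 0 70" --pt "-21.5 7.9 0 80"

```text
time: 14.68
tool_pos: [0.5837, -0.0766, 0.2569]
ee_rot: [-3.139, 0.006, 0.167]
wrist_force: [0.3, 0.2, -0.1]
width: 0.0939
finger_force: 0.0
```

>>> servo_tool --pt "0 0 0 10" --pt "0 0 0 10" --pt "0 0 0 10"

```text
time: 15.05
tool_pos: [0.584, -0.0749, 0.2592]
ee_rot: [-3.141, 0.003, 0.002]
wrist_force: [0.4, 0.4, -0.4]
width: 0.094
finger_force: 0.0
```

```bash
python3 - <<'E'
from h import *
pose(); c=camera_model("wrist"); im=snapshot("wrist"); t=snapshot("top")
a=cv2.resize(im[100:300,180:460],None,fx=2.8,fy=2.8,interpolation=cv2.INTER_CUBIC)
b=cv2.resize(t[180:250,230:360],None,fx=3,fy=3,interpolation=cv2.INTER_CUBIC)
out=np.zeros((600,784,3),np.uint8);out[:390]=a[:390] if a.shape[0]<560 else a[110:500];out[390:,:390]=b
cv2.imwrite("pics/w4.png",out); cv2.imwrite("pics/w4full.png",im)
import pickle; pickle.dump(c,open("w4.pkl","wb"))
E
```

```text
15.05 [ 0.584  -0.0749  0.2592] [-3.1408e+00  2.8000e-03  2.3000e-03] q6 1.345 w 0.094 F 0.0 [ 0.4  0.4 -0.4] [0.03 0.16 0.04]
```

View pics/w4.png

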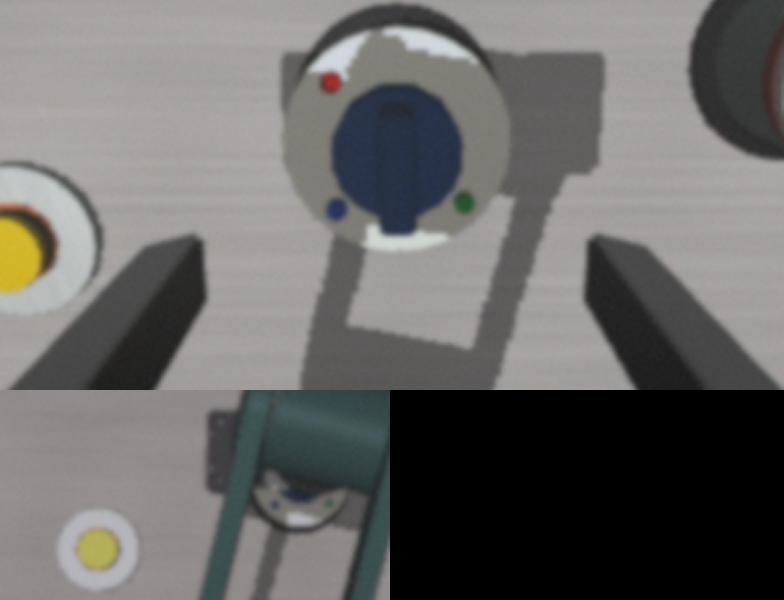

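Yellow is centred on the plate (97,549 in the inset). The blue wing in the crop runs from (397,110) to (398,230), so it lies along world x, and the round cap is centred near (397,150).

```bash
python3 - <<'E'
from h import *
import pickle
c=pickle.load(open("w4.pkl","rb"))
f=lambda u,v:(180+u/2.8,100+(v+110)/2.8)
print("cap",ray("w",f(397,150),.121,c)," ends top face",ray("w",f(397,102),.155,c),ray("w",f(398,212),.155,c),ray("w",f(398,235),.155,c))
for e in((378,120),(381,205),(416,120),(416,205)):print(ray("w",f(*e),.155,c))
print("lid",ray("w",f(397,138),.097,c))
E
```

```text
cap [ 0.58599605 -0.07598501]  ends top face [ 0.61114852 -0.07581509] [ 0.57077775 -0.07626941] [ 0.56195484 -0.07629215]
[ 0.60473195 -0.0691352 ]
[ 0.57342713 -0.07010157]
[ 0.60475035 -0.08252376]
[ 0.57344514 -0.08278585]
lid [ 0.58573122 -0.0760655 ]
```

>>> servo_tool --pt "0.1 0.05 3 0" --pt "0.2 0.1 6.5 0" --pt "0.2 0.1 9.5 0" --pt "0.2 0.1 11.3 0" --pt "0.2 0.1 12 0" --pt "0.2 0.1 12 0"

```text
time: 15.9
tool_pos: [0.5867, -0.0762, 0.1414]
ee_rot: [3.142, -0.001, -0.0]
wrist_force: [-0.5, -0.6, 0.1]
width: 0.0942
finger_force: 0.0
```

>>> servo_tool --pt "0 0 0 0" --pt "0 0 0 0" --pt "0 0 0 0" --pt "0 0 0 0" --pt "0 0 0 0" --pt "0 0 0 0" --pt "0 0 0 0" --pt "0 0 0 0" --claw 255

```text
time: 16.9
tool_pos: [0.5865, -0.0762, 0.1409]
ee_rot: [-3.142, 0.0, -0.0]
wrist_force: [0.4, -0.5, 0.4]
width: 0.0174
finger_force: 0.0
```

>>> servo_tool --pt "0 0 0 0" --pt "0 0 0 0" --pt "0 0 0 0"

```text
time: 17.27
tool_pos: [0.5865, -0.0761, 0.141]
ee_rot: [-3.141, -0.0, -0.0]
wrist_force: [-0.6, -0.1, -0.0]
width: 0.0139
finger_force: 30.0
```

```bash
python3 - <<'E'
from h import *
pose()
E
```

```text
17.27 [ 0.5865 -0.0761  0.141 ] [-3.1413e+00 -1.0000e-04 -4.0000e-04] q6 1.346 w 0.0139 F 30.0 [-0.6 -0.1 -0. ] [0.11 0.1  0.01]
```

>>> servo_tool --pt "0 0 0 2" --pt "0 0 0 4" --pt "0 0 0 6" --pt "0 0 0 8" --pt "0 0 0 8"

```text
time: 17.9
tool_pos: [0.5865, -0.0762, 0.1409]
ee_rot: [-3.142, 0.0, -0.141]
wrist_force: [-0.3, -0.8, -0.0]
width: 0.0139
finger_force: 30.0
```

```bash
python3 - <<'E'
from h import *
pose()
E
```

```text
17.9 [ 0.5865 -0.0762  0.1409] [-3.1415e+00  1.0000e-04 -1.4060e-01] q6 1.486 w 0.0139 F 30.0 [-0.3 -0.8 -0. ] [-0.13  0.21  0.01]
```

>>> servo_tool --pt "0 0 0 2" --pt "0 0 0 4" --pt "0 0 0 6" --pt "0 0 0 8" --pt "0 0 0 8"

```text
time: 18.52
tool_pos: [0.5866, -0.0763, 0.141]
ee_rot: [3.141, -0.0, -0.28]
wrist_force: [0.7, -1.8, 0.8]
width: 0.0142
finger_force: 31.2
```

```bash
python3 - <<'E'
from h import *
pose()
E
```

```text
18.52 [ 0.5866 -0.0763  0.141 ] [ 3.1414e+00 -4.0000e-04 -2.7970e-01] q6 1.625 w 0.0142 F 31.18 [ 0.7 -1.8  0.8] [-0.27  0.14  0.68]
```

At 16° the torque has risen to 0.68 Nm, so it jams this way. I'll try the other way.

>>> servo_tool --pt "0 0 0 -4" --pt "0 0 0 -9" --pt "0 0 0 -14" --pt "0 0 0 -19" --pt "0 0 0 -23" --pt "0 0 0 -26" --pt "0 0 0 -26"

```text
time: 19.4
tool_pos: [0.5862, -0.0756, 0.1409]
ee_rot: [-3.14, 0.0, 0.173]
wrist_force: [-1.7, 1.7, 1.2]
width: 0.0136
finger_force: 30.0
```

```bash
python3 - <<'E'
from h import *
pose()
E
```

```text
19.4 [ 0.5862 -0.0756  0.1409] [-3.1401e+00  5.0000e-04  1.7270e-01] q6 1.173 w 0.0136 F 29.97 [-1.7  1.7  1.2] [0.2  0.33 0.05]
```

>>> servo_tool --pt "0 0 0 -4" --pt "0 0 0 -8" --pt "0 0 0 -12" --pt "0 0 0 -15" --pt "0 0 0 -15"

```text
time: 20.02
tool_pos: [0.5864, -0.0758, 0.141]
ee_rot: [-3.141, -0.0, 0.434]
wrist_force: [-0.6, 0.1, 0.9]
width: 0.0137
finger_force: 30.0
```

```bash
python3 - <<'E'
from h import *
pose()
E
```

```text
20.02 [ 0.5864 -0.0758  0.141 ] [-3.1407e+00 -2.0000e-04  4.3410e-01] q6 0.912 w 0.0137 F 29.97 [-0.6  0.1  0.9] [ 0.18  0.29 -0.05]
```

It gives this way: 25° turned with almost no torque. I'll continue to 60°.

>>> servo_tool --pt "0 0 0 -5" --pt "0 0 0 -10" --pt "0 0 0 -16" --pt "0 0 0 -22" --pt "0 0 0 -28" --pt "0 0 0 -33" --pt "0 0 0 -35" --pt "0 0 0 -35"

```text
time: 21.02
tool_pos: [0.586, -0.0742, 0.141]
ee_rot: [-3.139, -0.003, 1.046]
wrist_force: [-2.9, 5.6, 2.1]
width: 0.0134
finger_force: 30.0
```

```bash
python3 - <<'E'
from h import *
pose()
E
```

```text
21.02 [ 0.586  -0.0742  0.141 ] [-3.1385e+00 -3.0000e-03  1.0457e+00] q6 0.301 w 0.0134 F 29.98 [-2.9  5.6  2.1] [ 0.99  0.52 -0.  ]
```

>>> servo_tool --pt "0.1 -0.12 0 0" --pt "0.1 -0.12 0 0" --pt "0.1 -0.12 -0.3 0" --pt "0.1 -0.12 -0.6 0" --pt "0.1 -0.12 -0.6 0"

```text
time: 21.65
tool_pos: [0.5854, -0.0744, 0.1463]
ee_rot: [-3.139, 0.0, 1.047]
wrist_force: [-2.0, 4.3, -4.4]
width: 0.014
finger_force: 30.0
```

```bash
python3 - <<'E'
from h import *
pose()
E
```

```text
21.65 [ 0.5854 -0.0744  0.1463] [-3.1394e+00  1.0000e-04  1.0467e+00] q6 0.301 w 0.014 F 29.97 [-2.   4.3 -4.4] [ 0.81  0.38 -0.04]
```

It rises with only weight and light friction. I'll lift straight up.

>>> servo_tool --pt "0 0 -0.6 0" --pt "0 0 -1.3 0" --pt "0 0 -2.1 0" --pt "0 0 -3 0" --pt "0 0 -4.2 0" --pt "0 0 -5.6 0" --pt "0 0 -7.2 0" --pt "0 0 -8.5 0"

```text
time: 22.65
tool_pos: [0.5862, -0.0748, 0.2336]
ee_rot: [3.14, -0.0, 1.047]
wrist_force: [-0.4, 0.2, -3.3]
width: 0.0137
finger_force: 30.0
```

>>> servo_tool --pt "0 0 -0.7 0" --pt "0 0 -1 0" --pt "0 0 -1 0" --pt "0 0 -1 0" --pt "0 0 -1 0" --pt "0 0 -1 0"

```text
time: 23.4
tool_pos: [0.5858, -0.0748, 0.2417]
ee_rot: [-3.141, 0.0, 1.047]
wrist_force: [-0.1, 0.6, -3.6]
width: 0.0137
finger_force: 30.0
```

```bash
python3 - <<'E'
from h import *
pose(); s=snapshot("scene"); cv2.imwrite("pics/s2.png",cv2.resize(s[80:280,180:480],None,fx=2.5,fy=2.5,interpolation=cv2.INTER_CUBIC))
E
```

```text
23.4 [ 0.5858 -0.0748  0.2417] [-3.1410e+00  1.0000e-04  1.0467e+00] q6 0.301 w 0.0137 F 29.97 [-0.1  0.6 -3.6] [-0.07  0.06  0.08]
```

View pics/s2.png

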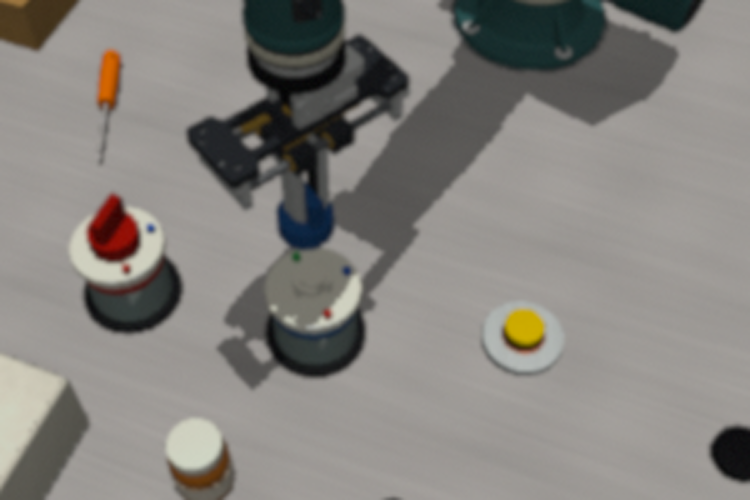

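The blue cap (305,220) hangs upright above the open neck (315,285). The discs are stacked on the plate (523,330) and the red cell is untouched.

```bash
python3 -c "
from bench import *
print(close_job())"
```

```text
the job is handed in; nothing more can be done
None
```

The job is handed in at 23.4 s on the robot's clock, with no verdict returned: black then yellow disc are stacked centred on the plate, and the blue cap, which loosened anticlockwise seen from above, is held upright and still about 10 cm above its seat.

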